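# Shut the red branch of the bench air manifold

## Robot

A 6-joint arm with a two-finger parallel gripper is mounted at the origin on a cart in front of the work surface, level with it; the furniture and walls round the work are solid. World frame = base frame: x ahead of the robot, y to its left, z up, the work surface at z = 0. Lengths are in m, angles in rad, forces in N, time in s.
With the tool pointing down it reaches from about 0.35 to 0.775 m from the base axis. Payload 7.3 kg.
Tool frame: the origin (TCP) lies at the very end of the fingers, on their centre line; the grasp point (between the pads) lies 19 mm behind it; z points along the fingers, y is the line along which they close (so a half turn about z gives the same grasp; the last joint's range is limited). The gripper opens to 92 mm and grips with 3 to 60 N. Pads are 19 mm wide; open, the fingers measure 130 mm over their backs; the gripper's body (75 mm by 190 mm) begins 47 mm behind the grasp point.
Start: joints at [-1.317, 0.342, 1.524, -0, 1.275, -0.146], TCP at [0.204, -0.484, 0.227] pointing down, gripper open.
Joint ranges: [-2.53, 2.53], [-0.77, 2.02], [0.04, 2.7], [-1, 4.14], [0.28, 2.66], [-3.11, 3.11]. Speed limits (rad/s): [2.57, 2.57, 3.14, 3.14, 3.14, 3.14].

## Interface

Orientations are given as [roll, pitch, yaw] about the fixed x, y, z axes, in that order (R = Rz(yaw) Ry(pitch) Rx(roll)).
In Python, from cell import robot gives the robot as it stands. The module is installed in compiled form; this text tells all that it offers.
- The arm moves only by the tool arm_command, never from a script. Its argument "moves" is a list of rows, each a list of 3 entries, a list of its own where there are three numbers: the shift along the tool's x, y, z in m, then the turn, a rotation vector about the tool's x, y, z in rad, then the finger opening in m, from 0 to 0.0918. In form: [[[dx, dy, dz], [ax, ay, az], claw], ...]. A call has exactly 5 rows; each row is the pose to reach, as a shift and turn from the pose commanded when the call began, along the tool's axes at that moment; what a row does not reach only later rows make up. A row lasts 1/10 s, in which the tool goes at most 50 mm and 8.59 degrees, less where a joint would pass 70% of its speed; a pose out of reach is approached as far as the arm can. A call with a gripper value outside its range is refused whole. The fingers move at their own pace and stop on an object; "squeeze" is the grip in N (left out, the last holds). Time passes only in rows, so rows that repeat a pose let the fingers close, or fill a call up. It gives the time, the measured TCP pose, the force, the opening and the grip force at its end, in the units of the state.
- robot.observe(): the state, without advancing time (a new reading comes with each control period).
- robot.read_camera(name): name is "side" or "top" or "wrist"; returns the picture (384x512x3 uint8, red, green, blue); there is no depth.
- robot.camera_model(name): a dict with "fx", "fy", "cx", "cy" (pixels), "R" (3x3) and "t" (3): a world point X has camera coordinates R X + t. Camera axes: x right, y down, z forward; pixel columns grow to the right and rows downward; lengths in m; the calibration is good to about 2 mm. The wrist camera is an equidistant fisheye: a pixel r from the principal point sees the ray r / f radians off the axis. A picture is of the moment at which its call begins: read the wrist's pose just before it. camera_model takes no time and is no camera call; for the wrist camera it gives the pose at the moment of the call.
- robot.hand_in(): hands the job in; it is judged then, once.
The state is a dict: "time": time; "qpos": joint angles; "qvel": joint speeds; "joint_efforts": joint torques, N m; "tool_pos": TCP position; "tool_rot": TCP orientation; "contact_force": force on the tool from outside, world axes, zero at the start; "torque": the same for the moment, N m; "opening": finger opening in m; "grip_force": force on a finger pad.
Only numpy, scipy, OpenCV 4.12 (cv2) and the standard library are available. Lean on these libraries where they do the work, as an engineer would, in place of code of your own. Each camera call takes 0.05 s, during which the arm holds its last target. There are 200 camera calls.

## Task

The air line is about to be coupled to the manifold box on the bench, and the branch with the red handle must be off first. Slide the cover all the way back, push the red handle fully shut (a quarter turn clockwise, across its pipe) without shifting the two blue ones, then slide the cover fully home over the handles again. Just push with the fingertips: grip and lift nothing, do not disturb the things lying around, and finish clear of everything.

Things in the scene. Friction and masses are not known exactly. Their poses are not given: they have to be found in the camera images.
- valve_box: Grey steel manifold box, 180 (x) x 280 (y) x 88 mm high; does not shift when pushed. Origin: centre of its underside, on the bench; x points away from the robot, y to the left, z up. Front half: open-topped valve bay; rear half: blank deck. Side rails reach z = 88 mm. Couplings stick out 26 mm from the front at z = 20 to 45 mm, an inlet plug 21 mm from the right end.
- cover (a joint): Sliding aluminium cover, in m: 0 = fully home over the bay (handles hidden), 0.086 = fully back over the deck, at its stop. It runs in rails along the box's x axis, cannot lift off, needs about 3 N to move and stays where it is left. May start up to 8 mm open.
- cover_lip (a point): Middle of the upright lip at the cover's front edge: a flange 3 mm thick (x), 220 long (y), 24 tall (z), rubber strip (6 mm thick) on top. Axes as the box's. The lip's top is 13 mm above the point, the flat of the cover 12 mm below it (z = 82 mm). Cover home: 86 mm in front of the box's origin. Push the lip's front face to open, its rear face to close.
- red_valve: Brass valve with the red handle, at any of three stations in the bay: x = -22, y = -72, -2 or 68 mm in the box's frame (blue ones at the others). Bay opening: x = -79 to -3, y = -137 to 137 mm. Origin: on the handle's pivot axis, at bench height; axes as the box's. Its body reaches z = 51 mm, the handle's pivot nut 64 mm.
- red_handle (a joint): Red handle in rad: 0 = open, pointing to the box's front (-x); 1.571 = fully shut, against its stop, pointing to the box's left (+y). It turns clockwise seen from above, needs about 0.22 N m, and stays where it is left. It may start up to 0.3 rad from open.
- red_sleeve (a point): Centre of the red sleeve on the handle, 31 mm from the pivot axis, at z = 61 mm. The sleeve is 30 mm long (16 to 46 mm from the pivot), 11 mm wide and 12 mm tall (z = 55 to 67 mm). The point's -x axis points along the handle away from the pivot; y is across it.
- blue_1_handle (a joint): One blue handle, same make and meaning as the red one; stays open (starts within 0.15 rad of open).
- blue_2_handle (a joint): The other blue handle, likewise.
- blue_1_sleeve (a point): Centre of one blue sleeve, placed and sized as on the red handle.
- blue_2_sleeve (a point): Centre of the other blue sleeve, likewise.
- vee_block: Ground steel vee block, 57x56x34 mm, loose, to the right of the box. Origin: centre of its underside. Leave it alone.
- screwdriver: Red screwdriver, 182x34x28 mm, loose, lying along its own y axis to the right of the box; origin under its centre. Leave it alone.
- pivot_block: Small alloy pivot block, 18x20x28 mm, loose, in front of the box to the right; origin: centre of its underside. Leave it alone.

How it is judged:
By the outcome, as a careful person would: the job done as asked, in the order asked, and still so for the second after the job is handed in, with the robot touching nothing.
It also fails if it takes over 51 s, if anything falls off the work surface, if the arm or the gripper's body presses on something with over 40 N, if the wrist force passes 120 N, or if a joint passes its speed limit or range.

## Working session

There is one attempt and no reset: what is moved stays moved. The work goes in short steps, Python scripts to look and compute and a tool call to move; the robot and the scene stay as the last step left them, time stands still between calls to the robot, and variables do not carry over. Pictures are saved under pics/ and viewed, at most 10 in all, crops included, and the job is handed in when it is done.

Besides the shell and the picture viewer there is one more tool, called after "Emit:" as a command line: name --argument value ..., lists and objects as JSON in quotes. arm_command: Moves the arm, as the interface text tells. Its arguments: {"type":"object","properties":{"moves":{"type":"array"},"squeeze":{"type":"number"}},"required":["moves"]}

```bash
mkdir -p pics; python3 - <<'E'
from cell import robot
import cv2,numpy as np
for n in("top","side"):
    im=robot.read_camera(n); cv2.imwrite(f"pics/{n}0.png",im[...,::-1]); m=robot.camera_model(n)
    print(n,{k:np.round(v,4).tolist() for k,v in m.items()})
s=robot.observe();print(s["tool_pos"],s["tool_rot"],s["time"],s["opening"])
E
```

```text
top {'fx': 422.5546, 'fy': 422.5546, 'cx': 251.9378, 'cy': 203.7879, 'R': [[-0.0223, -0.9986, -0.0481], [-0.9922, 0.028, -0.1212], [0.1224, 0.0451, -0.9915]], 't': [0.0618, 0.4683, 0.8864]}
side {'fx': 477.8105, 'fy': 477.8105, 'cx': 262.6116, 'cy': 190.2346, 'R': [[-0.7184, 0.6955, 0.0147], [0.4225, 0.4529, -0.7851], [-0.5527, -0.5578, -0.6192]], 't': [0.3271, -0.1462, 1.3304]}
[ 0.2042678  -0.48326846  0.22612114] [-3.14025737e+00 -1.65703857e-04  3.99804895e-01] 0.1 0.09216021427436176
```

View pics/top0.png

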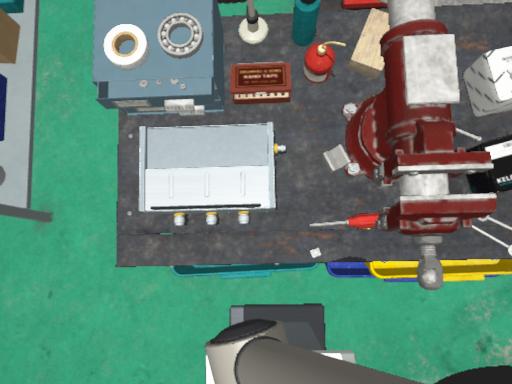

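View pics/side0.png

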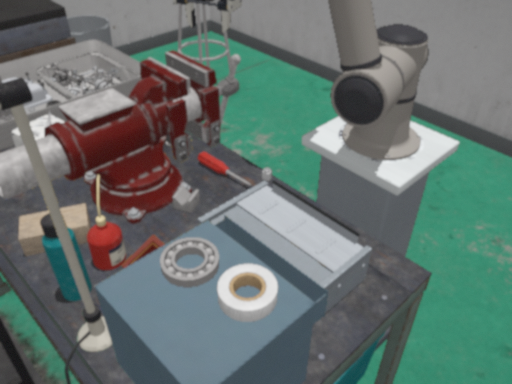

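The top view shows the box, with corners near (140,127), (273,123), (275,208) and (140,212). The cover is nearly home and its black lip strip lies along row ~207, cols 152–260. The pivot block is at (316,252), the screwdriver at (350,222) and the vee block at (337,158). A tall blue cabinet stands close behind the box.

```bash
cat > h.py <<'E'
from cell import robot
import cv2,numpy as np
def ray(m,uv,z):
    R,t=np.array(m["R"]),np.array(m["t"]); c=-R.T@t
    out=[]
    for u,v in np.atleast_2d(uv):
        a=np.array([(u-m["cx"])/m["fx"],(v-m["cy"])/m["fy"],1.]); d=R.T@a
        out.append(c+d*(z-c[2])/d[2])
    return np.array(out)
E
python3 - <<'E'
from h import *
im=cv2.imread("pics/top0.png"); m=robot.camera_model("top")
g=cv2.cvtColor(im,cv2.COLOR_BGR2GRAY)
mask=np.zeros_like(g); mask[200:211,145:268]=(g[200:211,145:268]<90)*255
n,l,st,_=cv2.connectedComponentsWithStats(mask); k=1+np.argmax(st[1:,4]); print(st[k])
c=np.argwhere(l==k)[:,::-1].astype(float)
P=ray(m,c,.107); f=np.polyfit(P[:,1],P[:,0],1)
ys=P[:,1]; yaw=-np.arctan(f[0]); ym=(ys.min()+ys.max())/2
print("lip len",np.ptp(ys)/np.cos(yaw),"yaw",yaw,"lip mid",np.polyval(f,ym),ym)
# box outline
reg=np.zeros_like(g); 
hsv=cv2.cvtColor(im,cv2.COLOR_BGR2HSV)
reg[118:216,130:280]=((g>110)&(hsv[...,1]<60))[118:216,130:280]*255
reg=cv2.morphologyEx(reg,cv2.MORPH_OPEN,np.ones((15,15)))
cs,_=cv2.findContours(reg,0,2); r=cv2.minAreaRect(max(cs,key=cv2.contourArea)); b=cv2.boxPoints(r)
print(b); print(ray(m,b,.088))
print("pivot",ray(m,[316,252],.028),"cab front foot",ray(m,[[105,107],[220,108]],.0), "screw tip",ray(m,[310,224],.015))
x=im[110:225,120:290]; cv2.imwrite("pics/c1.png",cv2.resize(x,None,fx=4.5,fy=4.5,interpolation=cv2.INTER_CUBIC))
E
```

```text
[151 204 110   6 221]
lip len 0.21876362874051242 yaw -0.0026654155600031363 lip mid 0.45740513428795987 0.13988814394204463
[[137.33826  125.405396]
 [273.22894  122.603546]
 [274.90683  203.98132 ]
 [139.01614  206.78317 ]]
[[ 0.63565136  0.28510546  0.088     ]
 [ 0.63091724 -0.00067315  0.088     ]
 [ 0.46087151  0.00077481  0.088     ]
 [ 0.46294366  0.27970783  0.088     ]]
pivot [[ 0.36279071 -0.08409269  0.028     ]] cab front foot [[0.71185697 0.39113142 0.        ]
 [0.69868194 0.12024803 0.        ]] screw tip [[ 0.4236938  -0.07489737  0.015     ]]
```

View pics/c1.png

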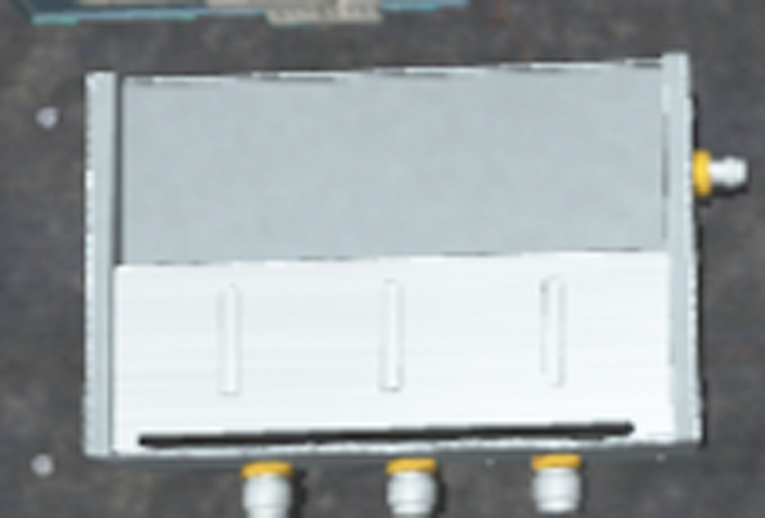

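Emit:
arm_command --moves '[[[0,0,-0.045],[0,0,0],0],[[0,0,-0.09],[0,0,-0.14],0],[[0.035,-0.031,-0.09],[0,0,-0.28],0],[[0.07,-0.062,-0.09],[0,0,-0.42],0],[[0.105,-0.094,-0.09],[0,0,-0.56],0]]' --squeeze 10

```text
time: 0.6
tool_pos: [0.2647, -0.3547, 0.3165]
tool_rot: [-3.141, -0.0, 0.964]
contact_force: [1.6, 0.4, 0.0]
opening: 0.0563
grip_force: 0.0
```

Emit:
arm_command --moves '[[[0.047,-0.009,0],[0,0,-0.13],0],[[0.094,-0.018,0],[0,0,-0.26],0],[[0.141,-0.027,0],[0,0,-0.39],0],[[0.188,-0.036,0],[0,0,-0.51],0],[[0.235,-0.045,0],[0,0,-0.61],0]]'

```text
time: 1.1
tool_pos: [0.3626, -0.1359, 0.3166]
tool_rot: [3.142, 0.0, 1.574]
contact_force: [-0.5, -0.7, 0.2]
opening: 0.0163
grip_force: 0.0
```

Emit:
arm_command --moves '[[[0.048,0.006,0],[0,0,0],0],[[0.096,0.012,0],[0,0,0],0],[[0.144,0.018,0],[0,0,0],0],[[0.192,0.024,0.02],[0,0,0],0],[[0.235,0.033,0.04],[0,0,0],0]]'

```text
time: 1.6
tool_pos: [0.3955, 0.0987, 0.2769]
tool_rot: [3.14, 0.0, 1.57]
contact_force: [1.2, -1.1, 0.5]
opening: 0.0007
grip_force: 0.0
```

Emit:
arm_command --moves '[[[0.02,0,0.045],[0,0,0],0],[[0.035,0,0.09],[0,0,0],0],[[0.04,0,0.13],[0,0,0],0],[[0.04,0,0.155],[0,0,0],0],[[0.04,0,0.17],[0,0,0],0]]'

```text
time: 2.1
tool_pos: [0.394, 0.1367, 0.1046]
tool_rot: [-3.137, 0.001, 1.571]
contact_force: [0.2, 0.3, 0.7]
opening: 0.0004
grip_force: 0.0
```

Emit:
arm_command --moves '[[[0.002,0.005,0.014],[0,0,0],0],[[0.002,0.02,0.014],[0,0,0],0],[[0.002,0.032,0.014],[0,0,0],0],[[0.002,0.045,0.014],[0,0,0],0],[[0.002,0.06,0.014],[0,0,0],0]]'

```text
time: 2.6
tool_pos: [0.455, 0.1385, 0.0928]
tool_rot: [-3.139, 0.0, 1.57]
contact_force: [-3.4, 0.2, 1.7]
opening: 0.0003
grip_force: 2.0
```

Emit:
arm_command --moves '[[[0,0.014,0],[0,0,0],0],[[0,0.028,0],[0,0,0],0],[[0,0.042,0],[0,0,0],0],[[0,0.054,0],[0,0,0],0],[[0,0.06,0],[0,0,0],0]]'

```text
time: 3.1
tool_pos: [0.5158, 0.1384, 0.0928]
tool_rot: [-3.14, -0.0, 1.57]
contact_force: [-3.4, 0.0, 2.2]
opening: 0.0006
grip_force: 1.7
```

Emit:
arm_command --moves '[[[0,0.002,0],[0,0,0],0],[[0,0.004,0],[0,0,0],0],[[0,0.006,0],[0,0,0],0],[[0,0.008,0],[0,0,0],0],[[0,0.009,0],[0,0,0],0]]'

```text
time: 3.6
tool_pos: [0.5239, 0.1385, 0.0928]
tool_rot: [-3.14, 0.0, 1.57]
contact_force: [-7.0, 0.4, 3.2]
opening: 0.0002
grip_force: 3.5
```

Emit:
arm_command --moves '[[[0,0.001,0],[0,0,0],0],[[0,0.002,0],[0,0,0],0],[[0,0.003,0],[0,0,0],0],[[0,0.003,0],[0,0,0],0],[[0,0.003,0],[0,0,0],0]]'

```text
time: 4.1
tool_pos: [0.5241, 0.1385, 0.0927]
tool_rot: [-3.134, 0.001, 1.57]
contact_force: [-14.8, 0.5, 7.0]
opening: 0.0005
grip_force: 7.4
```

Emit:
arm_command --moves '[[[0,-0.02,0],[0,0,0],0],[[0,-0.05,-0.03],[0,0,0],0],[[0,-0.09,-0.06],[0,0,0],0],[[0,-0.12,-0.09],[0,0,0],0],[[0,-0.145,-0.12],[0,0,0],0]]'

```text
time: 4.6
tool_pos: [0.3817, 0.1385, 0.2144]
tool_rot: [3.139, 0.0, 1.57]
contact_force: [0.1, 0.5, 0.1]
opening: 0.0003
grip_force: 0.0
```

```bash
python3 - <<'E'
from h import *
im=robot.read_camera("top")[...,::-1].copy(); cv2.imwrite("pics/top1.png",im)
w=robot.read_camera("wrist")[...,::-1]
a=cv2.resize(im[110:225,120:290],None,fx=3,fy=3,interpolation=cv2.INTER_CUBIC)
c=np.zeros((384,512,3),np.uint8); c[:345,:510]=a
cv2.imwrite("pics/w1.png",w)
cv2.imwrite("pics/c2.png",cv2.resize(np.vstack([c,w]),None,fx=.78,fy=.78,interpolation=cv2.INTER_AREA))
print(robot.observe()["tool_pos"])
E
```

```text
[0.38293525 0.1390164  0.21687014]
```

View pics/c2.png

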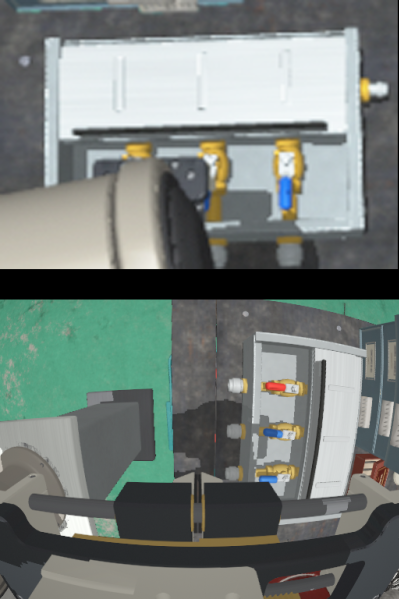

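The composite shows the cover fully back. In the wrist view the red handle is at the leftmost station (y = +68), near (280,386) in the composite, with blues at the other two. Now I'll measure the sleeves in the wrist image.

```bash
cat >> h.py <<'E'
def wray(m,uv,z):
    R,t=np.array(m["R"]),np.array(m["t"]); c=-R.T@t; out=[]
    for u,v in np.atleast_2d(uv):
        a=np.array([(u-m["cx"])/m["fx"],(v-m["cy"])/m["fy"]]); r=np.hypot(*a)
        d=R.T@np.r_[a/r*np.sin(r),np.cos(r)]; out.append(c+d*(z-c[2])/d[2])
    return np.array(out)
def sleeves(im,m,proj,roi):
    h=cv2.cvtColor(im,cv2.COLOR_BGR2HSV); H,S,V=cv2.split(h)
    for n,k in(("red",((H<8)|(H>172))&(S>140)&(V>90)),("blue",(H>102)&(H<125)&(S>140)&(V>90)),("nut/brass",(H>15)&(H<30)&(S>140)&(V>100))):
        k=k.astype(np.uint8); q=np.zeros_like(k); y0,y1,x0,x1=roi; q[y0:y1,x0:x1]=k[y0:y1,x0:x1]
        N,l,st,ce=cv2.connectedComponentsWithStats(q)
        for i in range(1,N):
            if st[i,4]<25: continue
            P=proj(m,np.argwhere(l==i)[:,::-1].astype(float),.067 if n[0]!="n" else .051)[:,:2]
            (cx,cy),e,a=cv2.minAreaRect(P.astype(np.float32)*1000)
            w,v=np.linalg.eigh(np.cov(P.T)); v=v[:,1]*-np.sign(v[0,1])
            print(n,st[i,4],ce[i].round(),"ctr",(round(cx),round(cy)),"size",np.round(e),"ang from -x toward +y",round(np.arctan2(v[1],-v[0]),3))
E
python3 - <<'E'
from h import *
m=robot.camera_model("wrist"); print({k:np.round(v,3).tolist() for k,v in m.items()})
print("wrist"); sleeves(cv2.imread("pics/w1.png"),m,wray,(60,270,300,400))
print("top"); sleeves(cv2.imread("pics/top1.png"),robot.camera_model("top"),ray,(165,215,195,275))
E
```

```text
{'fx': 297.319, 'fy': 297.319, 'cx': 253.104, 'cy': 188.91, 'R': [[1.0, 0.001, 0.008], [-0.001, -0.958, 0.286], [0.008, -0.286, -0.958]], 't': [-0.385, 0.1, 0.418]}
wrist
red 235 [353. 111.] ctr (491, 210) size [11. 29.] ang from -x toward +y 0.035
blue 209 [349. 171.] ctr (491, 144) size [10. 29.] ang from -x toward +y 0.148
blue 182 [344. 230.] ctr (491, 73) size [10. 28.] ang from -x toward +y 0.096
top
blue 52 [242. 192.] ctr (491, 70) size [ 6. 25.] ang from -x toward +y 0.018
nut/brass 151 [212. 185.] ctr (507, 133) size [71. 20.] ang from -x toward +y 0.017
nut/brass 107 [244. 178.] ctr (518, 68) size [24. 46.] ang from -x toward +y -0.207
nut/brass 27 [243. 200.] ctr (480, 68) size [ 9. 21.] ang from -x toward +y 0.374
```

Emit:
arm_command --moves '[[[0.015,0.042,0],[0,0,0],0],[[0.03,0.084,0],[0,0,0],0],[[0.039,0.106,0.02],[0,0,0],0],[[0.039,0.106,0.065],[0,0,0],0],[[0.039,0.106,0.11],[0,0,0],0]]'

```text
time: 5.2
tool_pos: [0.4908, 0.1777, 0.1012]
tool_rot: [3.138, -0.0, 1.57]
contact_force: [-0.2, -0.3, -1.2]
opening: 0.0005
grip_force: 0.0
```

```bash
python3 - <<'E'
from h import *
s=robot.observe();print(s["tool_pos"],s["contact_force"])
w=robot.read_camera("wrist")[...,::-1].copy(); m=robot.camera_model("wrist")
sleeves(w,m,wray,(0,384,200,420))
cv2.imwrite("pics/w2.png",w)
E
```

```text
[0.49080798 0.17771963 0.10115507] [-0.23537609 -0.25086825 -1.18350734]
red 668 [253. 169.] ctr (486, 212) size [11. 28.] ang from -x toward +y 0.045
```

View pics/w2.png

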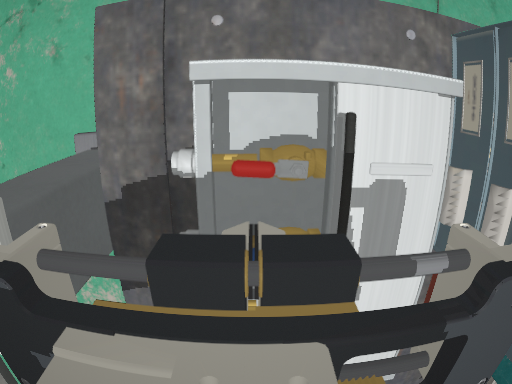

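The red sleeve is at (253,169), in column with the fingertips. The gap to its right is clear, so I'll descend there.

Emit:
arm_command --moves '[[[0,-0.001,0.015],[0,0,0],0],[[0,-0.002,0.03],[0,0,0],0],[[0,-0.002,0.043],[0,0,0],0],[[0.003,-0.002,0.043],[0,0,0],0],[[0.008,-0.002,0.043],[0,0,0],0]]'

```text
time: 5.75
tool_pos: [0.4875, 0.1856, 0.0604]
tool_rot: [3.141, 0.0, 1.569]
contact_force: [-0.5, -0.0, 0.4]
opening: 0.0007
grip_force: 0.0
```

Emit:
arm_command --moves '[[[0.01,0.0035,0.002],[0,0,0],0],[[0.014,0.002,0.002],[0,0,0.14],0],[[0.0185,0.001,0.002],[0,0,0.28],0],[[0.023,0.0005,0.002],[0,0,0.42],0],[[0.028,0,0.002],[0,0,0.56],0]]'

```text
time: 6.25
tool_pos: [0.4874, 0.2126, 0.0589]
tool_rot: [3.139, 0.002, 1.005]
contact_force: [0.7, -10.6, 2.1]
opening: 0.0003
grip_force: 4.3
```

Emit:
arm_command --moves '[[[0.005,-0.003,0],[0,0,0.14],0],[[0.01,-0.0045,0],[0,0,0.28],0],[[0.015,-0.006,0],[0,0,0.42],0],[[0.02,-0.0055,0],[0,0,0.56],0],[[0.025,-0.0045,0],[0,0,0.7],0]]'

```text
time: 6.75
tool_pos: [0.4954, 0.2368, 0.0583]
tool_rot: [3.14, 0.003, 0.305]
contact_force: [-4.0, -5.9, 1.9]
opening: 0.0003
grip_force: 2.7
```

Emit:
arm_command --moves '[[[0.005,-0.0015,0],[0,0,0.14],0],[[0.0095,-0.0025,0],[0,0,0.28],0],[[0.0115,-0.002,0],[0,0,0.31],0],[[0.0135,-0.0015,0],[0,0,0.31],0],[[0.0145,-0.001,0],[0,0,0.31],0]]'

```text
time: 7.25
tool_pos: [0.5058, 0.2434, 0.0581]
tool_rot: [3.141, 0.008, 0.001]
contact_force: [-16.6, 2.2, 9.2]
opening: 0.0006
grip_force: 8.1
```

Emit:
arm_command --moves '[[[0.001,0,0],[0,0,0],0],[[0.002,0,0],[0,0,0],0],[[0.003,0,0],[0,0,0],0],[[0.003,0,0],[0,0,0],0],[[0.003,0,0],[0,0,0],0]]'

```text
time: 7.75
tool_pos: [0.5061, 0.2435, 0.058]
tool_rot: [3.14, 0.013, 0.001]
contact_force: [-21.5, 1.8, 12.9]
opening: 0.0005
grip_force: 11.2
```

Emit:
arm_command --moves '[[[-0.008,0,0],[0,0,0],0],[[-0.014,0,0],[0,0,0],0],[[-0.014,0,-0.045],[0,0,0],0],[[-0.03,0,-0.09],[0,0,0],0],[[-0.07,0.01,-0.125],[0,0,0],0]]'

```text
time: 8.25
tool_pos: [0.4485, 0.2343, 0.1835]
tool_rot: [-3.139, -0.007, -0.0]
contact_force: [0.5, 0.5, 1.0]
opening: 0.0006
grip_force: 0.0
```

Emit:
arm_command --moves '[[[-0.02,0.04,-0.02],[0,0,0],0],[[-0.02,0.08,-0.02],[0,0,0],0],[[-0.02,0.1,-0.02],[0,0,0],0],[[-0.02,0.1,-0.02],[0,0,0],0],[[-0.02,0.1,-0.02],[0,0,0],0]]'

```text
time: 8.75
tool_pos: [0.4263, 0.1334, 0.2008]
tool_rot: [-3.141, -0.002, -0.001]
contact_force: [0.2, 1.2, 0.4]
opening: 0.0002
grip_force: 0.0
```

```bash
python3 - <<'E'
from h import *
s=robot.observe();print(s["tool_pos"],s["tool_rot"],s["contact_force"],s["time"])
m=robot.camera_model("wrist"); w=robot.read_camera("wrist")[...,::-1].copy()
sleeves(w,m,wray,(0,384,0,512))
cv2.imwrite("pics/w3.png",w)
E
```

```text
[0.42631075 0.13344185 0.20079509] [-3.14111908e+00 -1.62281027e-03 -1.38721289e-03] [0.21314562 1.17237244 0.38708538] 8.75
red 382 [508.  40.] ctr (612, -192) size [21. 97.] ang from -x toward +y 0.055
red 1082 [484.  72.] ctr (559, -152) size [136.  40.] ang from -x toward +y -0.545
red 47 [500.  81.] ctr (559, -175) size [27.  8.] ang from -x toward +y -0.773
red 264 [149.  89.] ctr (522, 238) size [11. 30.] ang from -x toward +y -1.562
red 824 [481. 170.] ctr (442, -157) size [26. 92.] ang from -x toward +y 1.527
blue 271 [ 4. 19.] ctr (646, 452) size [61. 19.] ang from -x toward +y -0.104
blue 281 [243. 116.] ctr (492, 143) size [10. 29.] ang from -x toward +y 0.143
blue 283 [316. 117.] ctr (491, 70) size [11. 28.] ang from -x toward +y 0.041
nut/brass 32 [491. 221.] ctr (363, -220) size [57.  2.] ang from -x toward +y 1.563
```

View pics/w3.png

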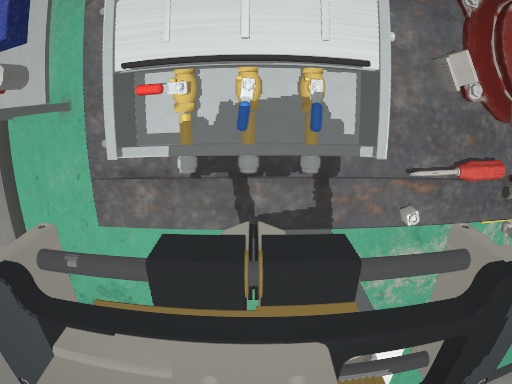

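The red handle is shut, with its sleeve at (149,89) at 90°. The blues at (243,116) and (316,117) haven't moved. Next is closing the cover from behind the lip.

Emit:
arm_command --moves '[[[0.045,-0.002,0],[0,0,0],0],[[0.09,-0.004,0],[0,0,0],0],[[0.135,-0.006,0],[0,0,0],0],[[0.155,-0.007,0.02],[0,0,0],0],[[0.155,-0.007,0.06],[0,0,0],0]]'

```text
time: 9.3
tool_pos: [0.5856, 0.1419, 0.1413]
tool_rot: [-3.141, -0.008, 0.001]
contact_force: [-0.2, -0.5, -0.0]
opening: 0.0003
grip_force: 0.0
```

Emit:
arm_command --moves '[[[0,0,0.02],[0,0,0],0],[[0,0,0.035],[0,0,0],0],[[0,0,0.045],[0,0,0],0],[[-0.01,0,0.046],[0,0,0],0],[[-0.02,0,0.046],[0,0,0],0]]'

```text
time: 9.8
tool_pos: [0.5605, 0.141, 0.0938]
tool_rot: [-3.142, 0.0, 0.001]
contact_force: [-0.1, 2.0, 0.3]
opening: 0.0005
grip_force: 0.0
```

Emit:
arm_command --moves '[[[-0.006,0,0],[0,0,0],0],[[-0.02,0,0],[0,0,0],0],[[-0.035,0,0],[0,0,0],0],[[-0.05,0,0],[0,0,0],0],[[-0.065,0,0],[0,0,0],0]]'

```text
time: 10.3
tool_pos: [0.4966, 0.1407, 0.0952]
tool_rot: [-3.141, -0.004, -0.0]
contact_force: [4.3, 0.9, -3.5]
opening: 0.0001
grip_force: 1.9
```

Emit:
arm_command --moves '[[[-0.007,0,0],[0,0,0],0],[[-0.013,0,0],[0,0,0],0],[[-0.017,0,0],[0,0,0],0],[[-0.019,0,0],[0,0,0],0],[[-0.021,0,0],[0,0,0],0]]'

```text
time: 10.8
tool_pos: [0.4753, 0.1402, 0.0946]
tool_rot: [-3.142, -0.001, -0.0]
contact_force: [3.4, 0.9, 2.5]
opening: 0.0004
grip_force: 1.6
```

Emit:
arm_command --moves '[[[-0.002,0,0],[0,0,0],0],[[-0.004,0,0],[0,0,0],0],[[-0.006,0,0],[0,0,0],0],[[-0.007,0,0],[0,0,0],0],[[-0.008,0,0],[0,0,0],0]]'

```text
time: 11.3
tool_pos: [0.4709, 0.1401, 0.0946]
tool_rot: [-3.141, -0.009, -0.0]
contact_force: [17.8, 0.4, -9.9]
opening: 0.0003
grip_force: 9.0
```

Emit:
arm_command --moves '[[[0.008,0,0],[0,0,0],0],[[0.016,0,0],[0,0,0],0],[[0.016,0,-0.045],[0,0,0],0],[[0.016,0,-0.09],[0,0,0],0],[[-0.01,0,-0.13],[0,0,0],0]]'

```text
time: 11.8
tool_pos: [0.4579, 0.1398, 0.2256]
tool_rot: [3.141, 0.0, -0.001]
contact_force: [1.2, -0.2, 0.7]
opening: 0.0005
grip_force: 0.0
```

Emit:
arm_command --moves '[[[-0.03,0.03,-0.02],[0,0,0],0],[[-0.06,0.05,-0.02],[0,0,0],0],[[-0.06,0.05,-0.02],[0,0,0],0],[[-0.06,0.05,-0.02],[0,0,0],0],[[-0.06,0.05,-0.02],[0,0,0],0]]'

```text
time: 12.3
tool_pos: [0.3971, 0.0904, 0.2441]
tool_rot: [-3.142, 0.001, -0.0]
contact_force: [0.3, -0.3, -0.2]
opening: 0.0007
grip_force: 0.0
```

```bash
python3 - <<'E'
from h import *
s=robot.observe();print(s["tool_pos"],s["contact_force"],s["time"])
w=robot.read_camera("wrist")[...,::-1].copy(); cv2.imwrite("pics/w4.png",w)
E
```

```text
[0.39710448 0.0904004  0.2440587 ] [ 0.30268721 -0.26265503 -0.2067387 ] 12.3
```

View pics/w4.png

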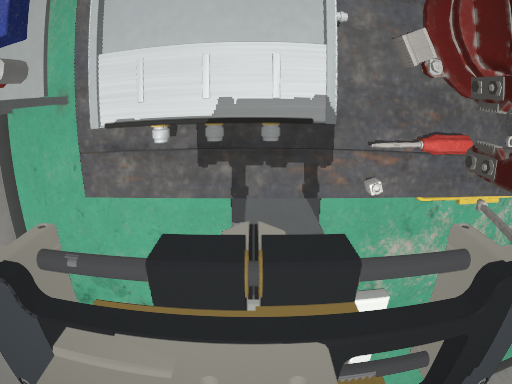

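The cover is home: its lip strip is at row ~123 at the box front and the bay is hidden. The screwdriver (420,145), pivot block (374,187) and vee block (420,45) are where they were, and the tool is clear.

```bash
python3 -c "
from cell import robot
print(robot.hand_in())"
```

```text
the job is handed in; nothing more can be done
None
```

The job is done and handed in at about 12 s: the red handle is fully shut against its stop, the cover is fully home, the blue handles and loose items look unmoved in the camera images, and the arm is clear of everything.

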